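# Set the colony camera's focus carriage to the pinned stop

## Task

Set the small camera on its focus rail: with the fingertips, press down the ribbed brake pad in the middle of the carriage, and keep it pressed while you push the carriage along the rail until it rests against the stop that carries the ball-headed pin. Then let the pad spring up so that the brake holds, and draw back. Never force the carriage along with the pad up, do not touch the camera, grasp and lift nothing, and leave the glassware and other things around the rail where they stand.

Things in the scene. Friction and masses are not known exactly. Their poses are not given: they have to be found in the camera images.
- rail: Fixed aluminium focus rail, 460 mm long (its y axis), 40 mm wide (x), top 28 mm above the bench, on two dark feet; origin on the bench under its middle; an aluminium stop block lies on either side of the carriage. The rail's place and yaw vary.
- carriage (a joint): Position of the carriage along the rail in m, growing towards the rail's +y; 0 = middle of the rail. A brake holds it (about 10 to 16 N) until the pad is pressed; with the pad fully down it needs only 1 to 3 N.
- pad (a joint): How far the brake pad is pressed, in m: about 0 = up, brake holding; 0.007 = fully down. Spring: it starts to give at about 6 N, the brake is free from about 3.5 mm down, fully down takes about 8 N; it springs back up by itself.
- carriage_mid (a point): Middle of the carriage, 50 mm above the bench. The carriage is 100 mm long along the rail (y) and 62 mm wide (x): two grey end lugs, each 21 mm long, tops 60 mm above the bench, with the pad in the 58 mm long gap between them, open to both sides. Its axes are the rail's.
- pad_top (a point): Centre of the top face of the dark ribbed brake pad (46 mm across the rail, 52 mm along it), 52 mm above the bench when up, 45 mm when fully down; it lies at the carriage's middle, 8 mm below the tops of the end lugs.
- stop_pin_mid (a point): Middle of the marked stop, 50 mm above the bench: aluminium block fixed on the rail, 64 mm across and 24 mm along the rail, top 57 mm above the bench, with an upright pin ending in an 18 mm steel ball (top 77 mm above the bench). It may be at either end of the rail. Carriage and stop touch when the middles are 62 mm apart.
- stop_plain_mid (a point): Middle of the other stop, 50 mm above the bench: the same block with a flat top and no pin.
- camera_mid (a point): Small camera with a white body and a black lens, carried by the carriage on the robot's side of the rail (46 x 56 x 42 mm, lens along the rail's +y), reaching 53 to 99 mm from the rail's centre line, top 79 mm above the bench; this point is level with the carriage's middle along the rail, 76 mm to the robot's side of it, 58 mm above the bench, inside the camera. Not to be touched.
- flask_subject: Loose conical glass flask with white stopper, 84 mm wide, 140 mm tall, beyond the rail's +y end in the camera's view; origin under its centre. Leave alone.
- flask_b: Loose conical flask with white stopper, 84 mm wide, 140 mm tall, beyond the rail from the robot; origin under its centre. Leave alone.
- flask_c: Loose smaller conical flask with stopper, 71 mm wide, 122 mm tall, beyond the rail; origin under its centre. Leave alone.
- dish: Loose closed culture dish, 92 mm wide, 16 mm high, between the robot and the rail; origin under its centre. Leave alone.
- cap: Loose blue tube cap, 34 mm wide, 12 mm high, lying right of the rail; origin under its centre. Leave alone.
- amber: Loose amber bottle, 60 mm wide, 130 mm tall, to the right; origin under its centre. Leave alone.

How it is judged (in metres and radians):
On the way, in this order (a step that is already met when the one before it is completed fails the run):
1. the pad is pressed down, freeing the brake, while the carriage is still away from the pinned stop (value of joint pad above 0.003 m and horizontal distance between carriage_mid and stop_pin_mid above 0.07 m), for 0.1 s.
2. with the pad still down, the carriage reaches the pinned stop (value of joint pad above 0.002 m and horizontal distance between carriage_mid and stop_pin_mid below 0.0655 m), for 0.05 s.
At the end, for the whole second after the job is handed in: The carriage rests against the pinned stop (gap under 3.5 mm), standing still, with the pad sprung up (under 1 mm down); all loose things within 20 mm of where they stood (horizontal distance between carriage_mid and stop_pin_mid below 0.0655 m and value of joint pad below 0.001 m and velocity of joint carriage between -0.005 and 0.005 m/s and distance of each of flask_subject, flask_b, flask_c, dish, cap, amber from where it was at the start of the episode below 0.02 m); the robot touches nothing.
It fails at once if the carriage is forced along the rail by the fingers (over 8 N, faster than 20 mm/s) with the brake pad up (value of joint pad below 0.0005 m and (velocity of joint carriage above 0.02 m/s or velocity of joint carriage below -0.02 m/s) and (contact force between the fingers and carriage_c0 above 8 N or contact force between the fingers and carriage_c1 above 8 N or contact force between the fingers and carriage_c2 above 8 N or contact force between the fingers and carriage_c3 above 8 N)).
It fails at once if the camera is touched with more than 1 N (contact force between any of the fingers, the arm and carriage_c4 above 1 N or contact force between any of the fingers, the arm and carriage_c5 above 1 N).
It fails at once if a loose thing is lifted more than 15 mm, knocked over or shifted more than 20 mm (distance of any of flask_subject, flask_b, flask_c, dish, cap, amber from where it was at the start of the episode above 0.02 m or height (world z) of any of flask_subject, flask_b, flask_c, dish, cap, amber above 0.015 m or angle between any of flask_subject, flask_b, flask_c, dish, cap, amber's own z axis and vertical above 0.5 rad).
It also fails if it takes over 38 s, if anything falls off the work surface, if the arm or the gripper's body presses on something with over 40 N, if the wrist force passes 120 N, or if a joint passes its speed limit or range.

## Robot

A 7-joint arm with a two-finger parallel gripper is mounted at the origin on the work surface. World frame = base frame: x ahead of the robot, y to its left, z up, the work surface at z = 0. Lengths are in m, angles in degrees, forces in N, time in s.
With the tool pointing down it reaches from about 0.425 to 0.875 m from the base axis. Payload 4.7 kg.
Tool frame: the origin (TCP) lies between the finger pads; the fingertips stand 11 mm ahead of it and the grasp point (between the pads) lies 8 mm behind it (env.tcp_to_tips is the distance from the TCP to the fingertips, in m); z points along the fingers, y is the line along which they close (so a half turn about z gives the same grasp; the last joint's range is limited). The gripper opens to 87 mm and grips with 3 to 60 N. Pads are 19 mm wide; open, the fingers measure 117 mm over their backs; the gripper's body (75 mm by 190 mm) begins 51 mm behind the grasp point.
Start: joints at [69.62, 18.392, -4.016, 83.108, 1.295, 78.541, -3.26], TCP at [0.235, -0.606, 0.234] pointing down, gripper open.
Joint ranges: [-163.93, 163.93], [-17.29, 119.83], [-79.2, 71.16], [3.27, 140.29], [-89.18, 269.18], [5.43, 117.66], [-154.24, 154.24]. Speed limits (degrees/s): [147.25, 147.25, 180, 180, 180, 180, 180].

## Interface

Orientations are given as [roll, pitch, yaw] about the fixed x, y, z axes, in that order (R = Rz(yaw) Ry(pitch) Rx(roll)).
In Python, from cell import env, viewer gives the robot as it stands.
- The arm moves only by the tool step_arm, never from a script. Its arguments are lists of equal length, an entry for each row: "delta_pos": the shift along the tool's x, y, z in units of 0.2 m (1.0 is 0.2 m), a list of three; "rot": the turn, a rotation vector about the tool's x, y, z in units of 1.5 rad (1.0 is 1.5 rad), a list of three; "gripper": the gripper command: -1 is shut, 1 is fully open, values between are in proportion. A call has 1 to 20 rows; each row is the pose to reach, as a shift and turn from the pose commanded when the call began, along the tool's axes at that moment; what a row does not reach only later rows make up. A row lasts 1/8 s, in which the tool goes at most 62.5 mm and 10.7 degrees, less where a joint would pass 70% of its speed; a pose out of reach is approached as far as the arm can. A call with a number of a shift or a turn outside -1 to 1 is refused whole. A call with a gripper value outside its range is refused whole. The fingers move at their own pace and stop on an object; "squeeze" is the grip in N (left out, the last holds). Time passes only in rows, so rows that repeat a pose let the fingers close. It gives the time, the measured TCP pose, the force, the opening and the grip force at its end, in the units of the state.
- env.get_obs(): the state, without advancing time (a new reading comes with each control period).
- viewer.read_camera(name): name is "scene" or "top" or "wrist"; returns a dict with "img" (480x640x3 uint8, red, green, blue), "fx", "fy", "cx", "cy" (pixels), "pose" (4x4, takes a point from camera to world coordinates). Camera axes: x right, y down, z forward; pixel columns grow to the right and rows downward; lengths in m; the calibration is good to about 2 mm. A picture is of the moment at which its call begins. There is no depth.
- env.sign_off(): hands the job in; it is judged then, once.
The state is a dict: "time_s": time; "qpos": joint angles; "joint_velocities": joint speeds; "effort": joint torques, N m; "tool_pos": TCP position; "tool_rot": TCP orientation; "force": force on the tool from outside, world axes, zero at the start; "wrist_torque": the same for the moment, N m; "grip_width": finger opening in m; "grasp_force": force on a finger pad.
Only numpy, scipy, OpenCV 4.12 (cv2) and the standard library are available. Lean on these libraries where they do the work, as an engineer would, in place of code of your own. Each camera call takes 0.05 s, during which the arm holds its last target. There are 200 camera calls.

## Working session

There is one attempt and no reset: what is moved stays moved. The work goes in short steps, Python scripts to look and compute and a tool call to move; the robot and the scene stay as the last step left them, time stands still between calls to the robot, and variables do not carry over. Pictures are saved under pics/ and viewed, at most 10 in all, crops included, and the job is handed in when it is done.

Besides the shell and the picture viewer there is one more tool, called after ">>>" as name(argument=value, ...), one argument or row to a line, values as JSON. step_arm: Moves the arm, as the interface text tells. Shifts and turns lie within -1 to 1; 1 stands for 0.2 m of shift or 1.5 rad of turn. Its arguments: {"type":"object","properties":{"delta_pos":{"type":"array"},"rot":{"type":"array"},"gripper":{"type":"array"},"squeeze":{"type":"number"}},"required":["delta_pos","rot","gripper"]}

```bash
mkdir -p pics; cat > h.py <<'E'
import numpy as np, cv2
from cell import env, viewer
def snap(n,f):
    d=viewer.read_camera(n); cv2.imwrite(f'pics/{f}.png',d['img'][:,:,::-1]); np.savez(f'pics/{f}.npz',**{k:d[k] for k in('fx','fy','cx','cy','pose')}); return d
def px2w(f,u,v,z):
    d=np.load(f'pics/{f}.npz'); P=d['pose']
    r=P[:3,:3]@np.array([(u-d['cx'])/d['fx'],(v-d['cy'])/d['fy'],1]); return P[:3,3]+r*(z-P[2,3])/r[2]
E
python3 - <<'E'
from h import *
snap('top','top1');snap('scene','sc1')
o=env.get_obs();print(o['tool_pos'],o['tool_rot'],o['time_s'],o['grip_width'],o['force'],env.tcp_to_tips)
for f in('top1','sc1'):
    print(np.load(f'pics/{f}.npz')['pose'].round(3))
E
```

```text
[ 0.23470665 -0.60562555  0.23253622] [-1.79898093e+02  5.29284684e-03  2.11912943e+01] 0.1 0.08670645971482766 [-0.41779064  0.01244829  0.00755321] 0.011
[[-0.021 -0.986  0.163  0.376]
 [-1.     0.023  0.013 -0.087]
 [-0.016 -0.163 -0.986  1.295]
 [ 0.     0.     0.     1.   ]]
[[ 0.604  0.631 -0.486  1.237]
 [ 0.797 -0.49   0.354 -0.565]
 [-0.015 -0.601 -0.799  1.191]
 [ 0.     0.     0.     1.   ]]
```

View pics/top1.png

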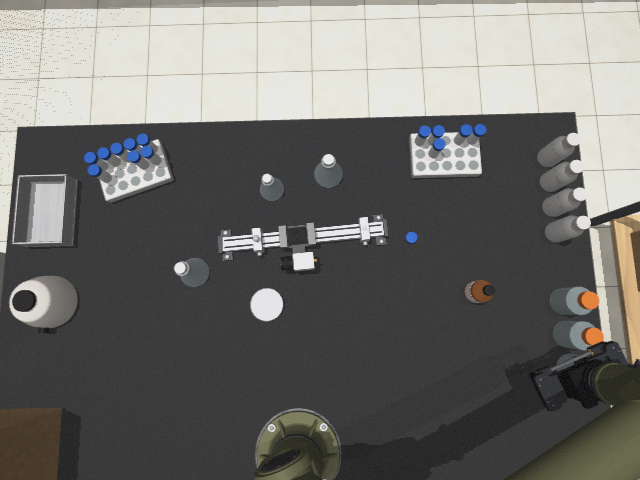

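View pics/sc1.png

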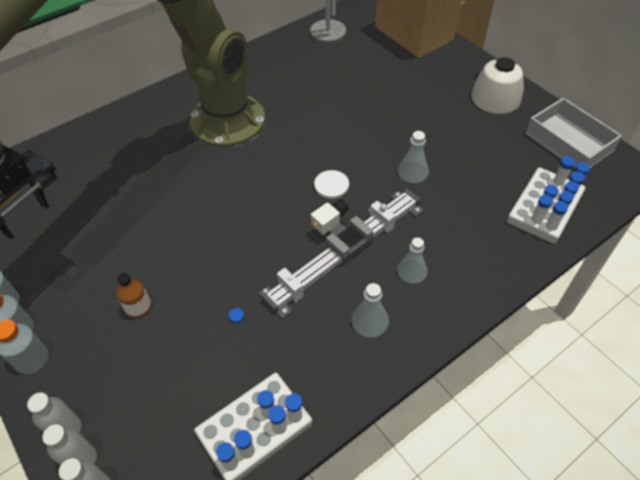

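The top view shows the rail from (222,243) to (385,228), with the carriage near (297,236), stops near (257,239) and (365,229), and the camera at (301,261). I need a closer look to see which stop has the pin.

```bash
python3 - <<'E'
import cv2,numpy as np
a=cv2.imread('pics/top1.png')[205:280,215:395]; b=cv2.imread('pics/sc1.png')[180:315,255:425]
a=cv2.resize(a,(720,300),interpolation=3); b=cv2.resize(b,(378,300),interpolation=3)
o=np.zeros((600,720,3),np.uint8);o[:300]=a;o[300:,:378]=b
cv2.imwrite('pics/m1.png',o)
E
```

```text
(no output)
```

View pics/m1.png

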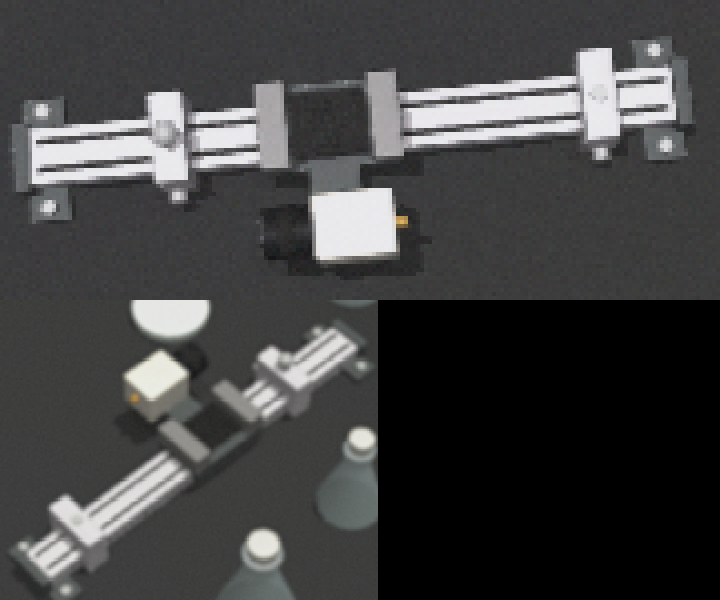

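The ball-headed pin is on the left (+y) stop, ball at crop (163,132). Lug tops are centred at (271,125) and (383,113), and the stops at (168,137) and (597,96).

```bash
python3 - <<'E'
from h import *
f=lambda u,v,z:px2w('top1',215+u/4-.4,205+v/4-.4,z)
p=dict(lugL=f(271,125,.06),lugR=f(383,113,.06),pin=f(168,137,.057),plain=f(597,96,.057),pad=f(329,119,.052),cam=f(354,226,.079))
for k in p:print(k,p[k].round(4))
for n,u,v,z in(('fc',272,190,.03),('fb',328,174,.03),('fs',194,272,.03),('fbtop',328,160,.14),('fctop',267,180,.122)):print(n,px2w('top1',u,v,z).round(3))
d=p['pin']-p['plain'];print(np.degrees(np.arctan2(-d[0],d[1])),'yaw rail',np.linalg.norm(d))
m=(p['lugL']+p['lugR'])/2;print(m,np.linalg.norm((m-p['pin'])[:2]),np.linalg.norm(p['lugL']-p['lugR']))
E
```

```text
lugL [0.5852 0.0311 0.06  ]
lugR [ 0.5918 -0.0468  0.06  ]
pin [0.5789 0.1031 0.057 ]
plain [ 0.6007 -0.1957  0.057 ]
pad [ 0.5898 -0.0087  0.052 ]
cam [ 0.5114 -0.0264  0.079 ]
fc [0.725 0.063 0.03 ]
fb [ 0.769 -0.1    0.03 ]
fs [0.493 0.284 0.03 ]
fbtop [ 0.774 -0.1    0.14 ]
fctop [0.728 0.065 0.122]
4.176624555489148 yaw rail 0.2995757540184556
[ 0.58845339 -0.00786587  0.06      ] 0.11137968323630179 0.07812845110168347
```

>>> step_arm(
  delta_pos=[
    [0.25,-0.2,0],
    [0.5,-0.4,0],
    [0.75,-0.6,0],
    [0.91,-0.716,0],
    [0.91,-0.716,0],
  ],
  rot=[
    [0,0,0],
    [0,0,0],
    [0,0,0],
    [0,0,0],
    [0,0,0],
  ],
  gripper=[-1,-1,-1,-1,-1],
  squeeze=5,
)

```text
time_s: 0.72
tool_pos: [0.3558, -0.4028, 0.2336]
tool_rot: [-180.0, -0.1, 21.6]
force: [-1.0, -1.5, 0.4]
grip_width: 0.045
grasp_force: 0.0
```

>>> step_arm(
  delta_pos=[
    [0.25,-0.2,0],
    [0.5,-0.4,0],
    [0.75,-0.6,0],
    [0.91,-0.716,0],
    [0.91,-0.716,0],
  ],
  rot=[
    [0,0,0],
    [0,0,0],
    [0,0,0],
    [0,0,0],
    [0,0,0],
  ],
  gripper=[-1,-1,-1,-1,-1],
)

```text
time_s: 1.35
tool_pos: [0.4724, -0.2043, 0.2335]
tool_rot: [-180.0, -0.0, 21.6]
force: [0.3, -1.3, 0.3]
grip_width: 0.0016
grasp_force: 0.0
```

>>> step_arm(
  delta_pos=[
    [0.25,-0.2,0],
    [0.5,-0.4,0],
    [0.75,-0.6,0],
    [0.91,-0.716,0],
    [0.91,-0.716,0],
    [0.91,-0.716,0],
  ],
  rot=[
    [0,0,0.05],
    [0,0,0.1],
    [0,0,0.15],
    [0,0,0.198],
    [0,0,0.198],
    [0,0,0.198],
  ],
  gripper=[-1,-1,-1,-1,-1,-1],
)

```text
time_s: 2.1
tool_pos: [0.5884, -0.0109, 0.2328]
tool_rot: [179.9, 0.1, 4.0]
force: [0.3, -0.5, -0.2]
grip_width: 0.0004
grasp_force: 0.0
```

```bash
python3 - <<'E'
from h import *
snap('wrist','w1');o=env.get_obs();print(o['tool_pos'],o['tool_rot'],o['force'],o['qpos'])
d=np.load('pics/w1.npz');print(d['pose'].round(3))
P=np.linalg.inv(d['pose'])
def proj(w):
    c=P@np.r_[w,1];return d['fx']*c[0]/c[2]+d['cx'],d['fy']*c[1]/c[2]+d['cy']
print('tips',proj(np.r_[o['tool_pos'][:2],.2217]),'below',proj(np.r_[o['tool_pos'][:2],.052]))
E
```

```text
[ 0.58829516 -0.01131884  0.23297687] [1.79917786e+02 7.55373521e-02 3.97493718e+00] [-0.35823789 -0.88506482  0.00854219] [ 26.67052102  13.55912571 -33.00389944  91.30799747   7.59971365
  77.4441518  -93.29435165]
[[ 0.07  -0.955 -0.289  0.669]
 [-0.998 -0.066 -0.021 -0.005]
 [ 0.001  0.29  -0.957  0.383]
 [ 0.     0.     0.     1.   ]]
tips (np.float64(316.34585870403646), np.float64(302.8147044906606)) below (np.float64(315.54020466903773), np.float64(216.31996914008528))
```

View pics/w1.png

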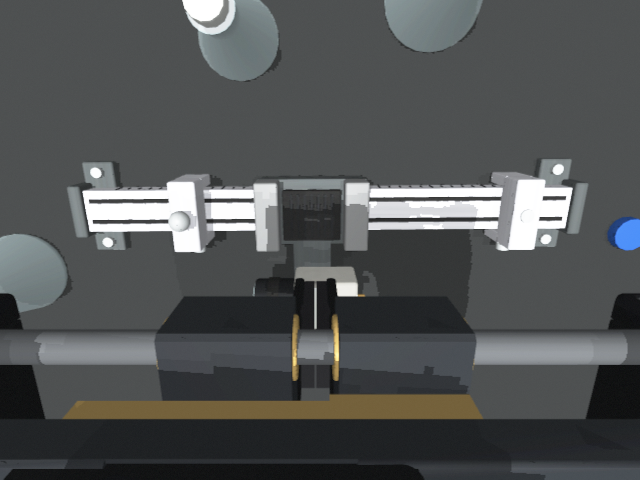

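The pad spans u 282–341 and v 190–243. The point under the TCP is (315.5,216), so it needs about 4 mm towards +y.

>>> step_arm(
  delta_pos=[
    [0,-0.02,0.2],
    [0,-0.02,0.4],
    [0,-0.02,0.6],
    [0,-0.02,0.75],
    [0,-0.02,0.8],
    [0,-0.02,0.8],
  ],
  rot=[
    [0,0,0],
    [0,0,0],
    [0,0,0],
    [0,0,0],
    [0,0,0],
    [0,0,0],
  ],
  gripper=[-1,-1,-1,-1,-1,-1],
)

```text
time_s: 2.9
tool_pos: [0.5883, -0.0056, 0.0736]
tool_rot: [180.0, 0.0, 4.1]
force: [-0.0, -0.8, 0.4]
grip_width: 0.0002
grasp_force: 0.0
```

```bash
python3 - <<'E'
from h import *
snap('wrist','w2');o=env.get_obs();print(o['tool_pos'],o['tool_rot'],o['force'])
E
```

```text
[ 0.58902858 -0.00518253  0.07453289] [ 1.79965169e+02 -7.34651451e-02  4.09654563e+00] [-0.49010467 -0.25653357  1.00726462]
```

View pics/w2.png

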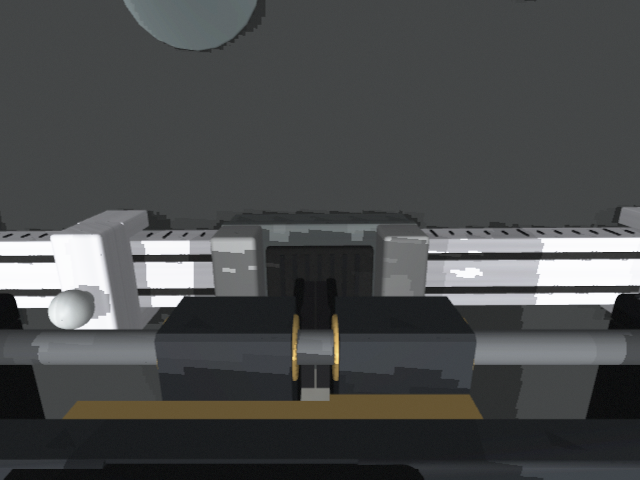

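The fingers (u 295–337) stand centred in the gap (u 266–373). Next I press the pad.

>>> step_arm(
  delta_pos=[
    [0,0,0.03],
    [0,0,0.05],
    [0,0,0.065],
    [0,0,0.08],
    [0,0,0.095],
    [0,0,0.095],
    [0,0,0.095],
  ],
  rot=[
    [0,0,0],
    [0,0,0],
    [0,0,0],
    [0,0,0],
    [0,0,0],
    [0,0,0],
    [0,0,0],
  ],
  gripper=[-1,-1,-1,-1,-1,-1,-1],
)

```text
time_s: 3.82
tool_pos: [0.5889, -0.0043, 0.0564]
tool_rot: [179.9, -0.0, 4.2]
force: [-4.6, -0.7, 11.7]
grip_width: 0.0009
grasp_force: 5.6
```

Vertical force is 11.7 N with the tips at about 45 mm, so the pad is fully down. Now I push towards +y.

>>> step_arm(
  delta_pos=[
    [0,-0.02,0],
    [0,-0.04,0],
    [0,-0.06,0],
    [0,-0.08,0],
    [0,-0.1,0],
    [0,-0.12,0],
    [0,-0.14,0],
    [0,-0.16,0],
    [0,-0.18,0],
    [0,-0.2,0],
    [0,-0.2,0],
  ],
  rot=[
    [0,0,0],
    [0,0,0],
    [0,0,0],
    [0,0,0],
    [0,0,0],
    [0,0,0],
    [0,0,0],
    [0,0,0],
    [0,0,0],
    [0,0,0],
    [0,0,0],
  ],
  gripper=[-1,-1,-1,-1,-1,-1,-1,-1,-1,-1,-1],
)

```text
time_s: 5.2
tool_pos: [0.5858, 0.0361, 0.0564]
tool_rot: [180.0, -0.0, 4.2]
force: [-4.3, -0.2, 12.6]
grip_width: 0.0006
grasp_force: 5.8
```

```bash
python3 - <<'E'
from h import *
snap('wrist','w3');o=env.get_obs();print(o['tool_pos'],o['tool_rot'],o['force'])
E
```

```text
[0.58580543 0.03610851 0.05638158] [ 1.79961270e+02 -2.76935513e-02  4.19300583e+00] [-5.11150391  0.08088263 11.74409482]
```

View pics/w3.png

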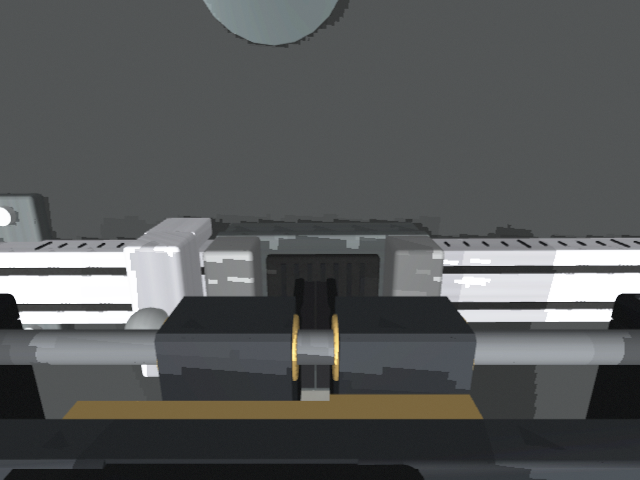

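The carriage follows, carried by friction. The gap between the stop edge (u≈200) and the lug (u≈203) is nearly closed, so I keep pushing slowly.

>>> step_arm(
  delta_pos=[
    [0,-0.015,0],
    [0,-0.03,0],
    [0,-0.045,0],
    [0,-0.06,0],
    [0,-0.075,0],
    [0,-0.085,0],
    [0,-0.085,0],
  ],
  rot=[
    [0,0,0],
    [0,0,0],
    [0,0,0],
    [0,0,0],
    [0,0,0],
    [0,0,0],
    [0,0,0],
  ],
  gripper=[-1,-1,-1,-1,-1,-1,-1],
)

```text
time_s: 6.12
tool_pos: [0.5856, 0.0491, 0.0564]
tool_rot: [179.7, -0.1, 4.1]
force: [-2.0, -6.0, 10.4]
grip_width: 0.0005
grasp_force: 5.2
```

```bash
python3 - <<'E'
from h import *
d=snap('wrist','w4');o=env.get_obs();print(o['tool_pos'],o['force'])
cv2.imwrite('pics/w4c.png',cv2.resize(d['img'][190:310,100:360,::-1],(780,360),interpolation=3))
E
```

```text
[0.58562408 0.04905409 0.05639151] [-1.7991244 -5.8347446 10.3801054]
```

View pics/w4c.png

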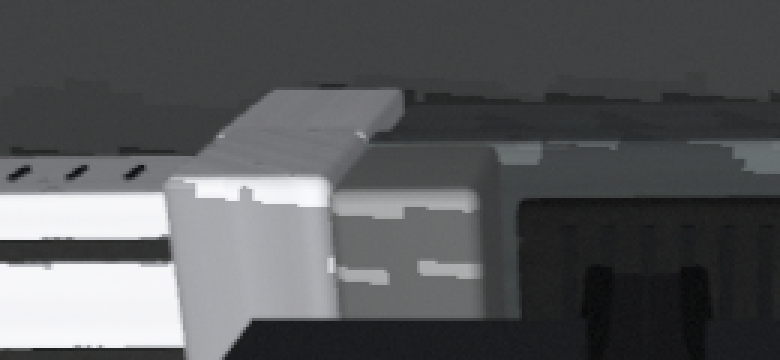

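The lug (crop u≈333) sits flush against the stop, with no rail showing between them. The fingers are clear of the lugs, so I lift straight up.

>>> step_arm(
  delta_pos=[
    [0,0,-0.03],
    [0,0,-0.06],
    [0,0,-0.1],
    [0,0,-0.2],
    [0,0,-0.4],
    [0,0,-0.6],
    [0,0,-0.75],
    [0,0,-0.75],
    [0,0,-0.75],
  ],
  rot=[
    [0,0,0],
    [0,0,0],
    [0,0,0],
    [0,0,0],
    [0,0,0],
    [0,0,0],
    [0,0,0],
    [0,0,0],
    [0,0,0],
  ],
  gripper=[-1,-1,-1,-1,-1,-1,-1,-1,-1],
)

```text
time_s: 7.3
tool_pos: [0.5839, 0.0528, 0.2043]
tool_rot: [180.0, 0.0, 4.2]
force: [-0.5, -0.4, -1.0]
grip_width: 0.0004
grasp_force: 0.0
```

```bash
python3 - <<'E'
from h import *
d=snap('wrist','w5');o=env.get_obs();print(o['tool_pos'],o['force'],o['time_s'])
E
```

```text
[0.58357076 0.05262131 0.20364675] [ 0.67944632 -0.45710503  0.86227168] 7.35
```

View pics/w5.png

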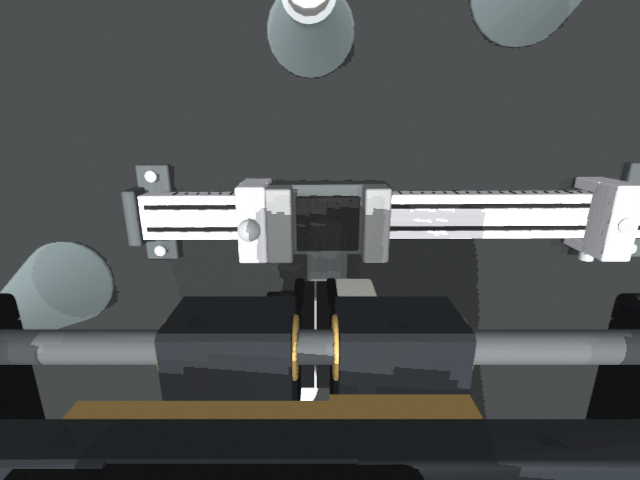

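The carriage lug (u 266) rests against the pinned stop (right edge u 267). The pad is up and the arm is clear of everything, so I hand in.

```bash
python3 -c "
from cell import env
print(env.sign_off())"
```

```text
the job is handed in; nothing more can be done
None
```

The carriage now rests against the pinned stop with the pad released and the arm drawn back clear; I handed the job in at about 7.4 s, and the hand-in returned no verdict.

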